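Cull the faulty angle brackets and stamp the batch tag

TASK

Two of the six steel angle brackets in the blue tray are scrap: one is bent out of square and one has a leg cut short. Put those two into the red reject bin and leave the good ones standing where they are; only when both are in the bin, mark the batch tag as inspected by pressing the black knob of the tag stamp down through its light first travel to the solid second stop, and let it spring back up.

Things in the scene. Friction and masses are not known exactly. Their poses are not given: they have to be found in the camera images.
- bracket_bent_grip (a point): bent steel angle bracket, base leg 70 mm; its 70 mm upright leg leans 0.5 rad inward over the base leg, to -x. Legs 36 mm wide, 6 mm thick, 0.22 kg; base leg flat in the tray, upright leg at its heel (+x end). Point: on the upright leg, mid-width and mid-thickness, 45 mm along it from the underside. x runs from toe to heel, y across the width, z up.
- bracket_short_grip (a point): short steel angle bracket, base leg cut short, only 36 mm; upright leg 70 mm, square. Legs 36 mm wide, 6 mm thick, 0.22 kg; base leg flat in the tray, upright leg at its heel (+x end). Point: on the upright leg, mid-width and mid-thickness, 45 mm along it from the underside. x runs from toe to heel, y across the width, z up.
- bracket_a_grip (a point): good steel angle bracket, base leg 70 mm, upright leg 70 mm, square. Legs 36 mm wide, 6 mm thick, 0.22 kg; base leg flat in the tray, upright leg at its heel (+x end). Point: on the upright leg, mid-width and mid-thickness, 45 mm along it from the underside. x runs from toe to heel, y across the width, z up.
- bracket_b_grip (a point): good steel angle bracket, base leg 70 mm, upright leg 70 mm, square. Legs 36 mm wide, 6 mm thick, 0.22 kg; base leg flat in the tray, upright leg at its heel (+x end). Point: on the upright leg, mid-width and mid-thickness, 45 mm along it from the underside. x runs from toe to heel, y across the width, z up.
- bracket_c_grip (a point): good steel angle bracket, base leg 70 mm, upright leg 70 mm, square. Legs 36 mm wide, 6 mm thick, 0.22 kg; base leg flat in the tray, upright leg at its heel (+x end). Point: on the upright leg, mid-width and mid-thickness, 45 mm along it from the underside. x runs from toe to heel, y across the width, z up.
- bracket_d_grip (a point): good steel angle bracket, base leg 70 mm, upright leg 70 mm, square. Legs 36 mm wide, 6 mm thick, 0.22 kg; base leg flat in the tray, upright leg at its heel (+x end). Point: on the upright leg, mid-width and mid-thickness, 45 mm along it from the underside. x runs from toe to heel, y across the width, z up.
- bracket_bent: the same bent bracket; origin under the middle of a full-length footprint, 35 mm from the heel face, on the underside; axes as its grip point.
- bracket_short: the same short bracket; origin on the underside, 35 mm from the heel face; axes as its grip point.
- tray: low blue steel tray with a black liner, 222 (x) x 296 (y) mm, rim 18 mm high, fixed. Origin under its centre on the bench. The six brackets stand on the liner, 4 mm above the bench, in two rows of three, about 95 mm apart along the tray's y and 104 mm along its x, centre to centre.
- reject_bin: red plastic reject bin, open on top, fixed: outside 150 (x) x 192 (y) mm, walls 3.5 mm, floor 4 mm thick; back and side walls 50 mm high (about 53 with the rolled rim), the front (-x) wall 36 mm. Origin under its centre on the bench; z up.
- tag_stamp: green cast tag stamp fixed to the bench: base 150 (x) x 96 (y) x 14 mm, a column at its back (+x) and a head 125 mm high that carries a vertical ram with a palm knob. An aluminium batch tag lies in its nest under the die. Origin under the centre of the base.
- knob_top (a point): centre of the top face of the stamp's round black palm knob (51 mm wide, top face 40 mm wide, flat), 186 mm above the bench when up. It is pressed straight down, 18 mm in all. The fingers can be shut and set on it.
- stamp_ram (a joint): first, light travel of the stamp: 0 = up, 0.012 m = the die has met the tag (first stop). Spring return; takes about 3 to 5 N at the knob.
- stamp_knob (a joint): second, stiff travel, knob against ram, after the first stop: 0 = not compressed, 0.006 m = solid second stop, the tag is marked. Spring return; it starts at about 10 N and takes about 14 N at the second stop.
There are look-alikes about, which are no part of the job. What is shaped like the bracket_short but purple or yellow is not meant.

How it is judged:
By the outcome, as a careful person would: the job done as asked, in the order asked, and still so for the second after the job is handed in, with the robot touching nothing.
It also fails if it takes over 72 s, if anything falls off the work surface, if the arm or the gripper's body presses on something with over 40 N, if the wrist force passes 120 N, or if a joint passes its speed limit or range.

ROBOT

A 6-joint arm with a two-finger parallel gripper is mounted at the origin on a cart in front of the work surface, level with it; the furniture and walls round the work are solid. World frame = base frame: x ahead of the robot, y to its left, z up, the work surface at z = 0. Lengths are in m, angles in rad, forces in N, time in s.
With the tool pointing down it reaches from about 0.325 to 0.85 m from the base axis. Payload 15.5 kg.
Tool frame: the origin (TCP) lies on the centre line of the jaws, within the pads' length; the fingertips stand 19 mm ahead of it and the grasp point (between the pads) is the TCP; z points along the fingers, y is the line along which they close (so a half turn about z gives the same grasp; the last joint's range is limited). The gripper opens to 91 mm and grips with 3 to 60 N. Pads are 32 mm wide; open, the fingers measure 118 mm over their backs; the gripper's body (76 mm by 178 mm) begins 60 mm behind the grasp point.
Start: joints at [1.212, 0.494, 1.345, -0, 1.302, -0.096], TCP at [0.163, 0.603, 0.233] pointing down, gripper open.
Joint ranges: [-2.91, 2.91], [-0.82, 2.16], [0.22, 2.67], [-1.22, 4.37], [0.12, 2.79], [-3.08, 3.08]. Speed limits (rad/s): [1.89, 1.89, 2.57, 3.01, 3.01, 3.01].

INTERFACE

Orientations are given as a rotation vector (axis times angle).
In Python, from workcell import read_state, get_image, job_done gives the robot as it stands. The module is installed in compiled form; this text tells all that it offers.
- The arm moves only by the shell command python3 -m pendant 'ROWS' [FORCE]. ROWS is text: rows parted by semicolons, each of 7 numbers parted by spaces: the shift along the tool's x, y, z in cm, then the turn, a rotation vector about the tool's x, y, z in rad, then the finger opening in cm, from 0 to 9.12. In form: dx dy dz wx wy wz jaw; .... A call has 1 to 12 rows; each row is the pose to reach, as a shift and turn from the pose commanded when the call began, along the tool's axes at that moment; what a row does not reach only later rows make up. A row lasts 1/12 s, in which the tool goes at most 41.7 mm and 7.16 degrees, less where a joint would pass 70% of its speed; a pose out of reach is approached as far as the arm can. A call with a gripper value outside its range is refused whole. The fingers move at their own pace and stop on an object; FORCE is the grip in N (left out, the last holds). Time passes only in rows, so rows that repeat a pose let the fingers close. It gives the time, the measured TCP pose, the force, the opening and the grip force at its end, in the units of the state.
- read_state(): the state, without advancing time (a new reading comes with each control period).
- get_image(name): name is "side" or "top" or "wrist"; returns a dict with "pixels" (384x512x3 uint8, red, green, blue), "intrinsics" (3x3 intrinsics, pixels), "pose" (4x4, takes a point from camera to world coordinates). Camera axes: x right, y up, looking along -z (the intrinsics and any distortion apply to the point x, -y, -z); pixel columns grow to the right and rows downward; lengths in m; the calibration is good to about 2 mm. A picture is of the moment at which its call begins. There is no depth.
- job_done(): hands the job in; it is judged then, once.
The state is a dict: "time": time; "joint_positions": joint angles; "joint_vel": joint speeds; "joint_efforts": joint torques, N m; "ee_pos": TCP position; "tcp_rot": TCP orientation; "ft_force": force on the tool from outside, world axes, zero at the start; "wrist_torque": the same for the moment, N m; "finger_gap": opening from 0.0 (shut) to 1.0 (fully open); "finger_force": force on a finger pad.
Only numpy, scipy, OpenCV 4.12 (cv2) and the standard library are available. Lean on these libraries where they do the work, as an engineer would, in place of code of your own. Each camera call takes 0.05 s, during which the arm holds its last target. There are 200 camera calls.

## Working session

There is one attempt and no reset: what is moved stays moved. The work goes in short steps, Python scripts to look and compute and a shell command to move; the robot and the scene stay as the last step left them, time stands still between calls to the robot, and variables do not carry over. Pictures are saved under pics/ and viewed, at most 10 in all, crops included, and the job is handed in when it is done.

```bash
mkdir -p pics
cat > h.py <<'E'
import numpy as np, cv2
from workcell import read_state, get_image, job_done
from scipy.spatial.transform import Rotation as R
def snap(n,f):
    d=get_image(n); cv2.imwrite('pics/'+f,d['pixels'][:,:,::-1]); np.savez('pics/'+f[:-4],**{k:np.array(d[k]) for k in('pixels','intrinsics','pose')}); return d
def load(f): return dict(np.load('pics/'+f))
def ray(d,u,v):
    K=d['intrinsics'];T=d['pose'];c=np.array([(u-K[0,2])/K[0,0],-(v-K[1,2])/K[1,1],-1.])
    return T[:3,3],T[:3,:3]@c
def onz(d,u,v,z):
    o,r=ray(d,u,v); return o+r*(z-o[2])/r[2]
def proj(d,p):
    T=d['pose'];c=T[:3,:3].T@(np.asarray(p)-T[:3,3]);q=d['intrinsics']@np.array([c[0],-c[1],-c[2]]);return q[:2]/q[2]
E
python3 - <<'E'
from h import *
for n in('top','side'):
    d=snap(n,n+'.png'); print(n,d['pose'].round(3).tolist(),d['intrinsics'].round(1).tolist(),[k for k in d])
s=read_state();print(s)
a=cv2.imread('pics/top.png');cv2.imwrite('pics/top_b.png',cv2.resize(a,(800,600),interpolation=cv2.INTER_CUBIC))
a=cv2.imread('pics/side.png');cv2.imwrite('pics/side_b.png',cv2.resize(a,(800,600),interpolation=cv2.INTER_CUBIC))
E
```

```text
top [[0.02, 0.99, -0.14, 0.331], [-1.0, 0.021, 0.006, -0.016], [0.008, 0.14, 0.99, 1.293], [0.0, 0.0, 0.0, 1.0]] [[405.7, 0.0, 252.4], [0.0, 405.7, 187.3], [0.0, 0.0, 1.0]] ['pixels', 'intrinsics', 'pose']
side [[-1.0, -0.014, -0.019, 0.503], [-0.006, -0.627, 0.779, 0.689], [-0.023, 0.779, 0.627, 0.707], [0.0, 0.0, 0.0, 1.0]] [[348.8, 0.0, 259.9], [0.0, 348.8, 191.7], [0.0, 0.0, 1.0]] ['pixels', 'intrinsics', 'pose']
{'time': 0.1, 'joint_positions': array([ 1.21151041e+00,  4.94138334e-01,  1.34606291e+00,  4.34632301e-06,
        1.30250701e+00, -9.54897024e-02]), 'joint_vel': array([-0.00017197, -0.00033448,  0.00028264, -0.00048969,  0.00011935,
       -0.00049054]), 'joint_efforts': array([ 1.44240636e-03, -8.80235124e+01, -3.82542837e+01,  7.07495492e-02,
        4.81689745e-02,  4.33159505e-05]), 'ee_pos': array([0.16284279, 0.6030798 , 0.23238925]), 'tcp_rot': array([-4.13137818e-01, -3.11405088e+00,  1.70565044e-03]), 'ft_force': array([-0.26478276, -0.69562502,  0.8782566 ]), 'wrist_torque': array([-0.01835659, -0.0404698 ,  0.02837817]), 'finger_force': 0.0, 'finger_gap': 1.0005643431714781}
```

View pics/top_b.png

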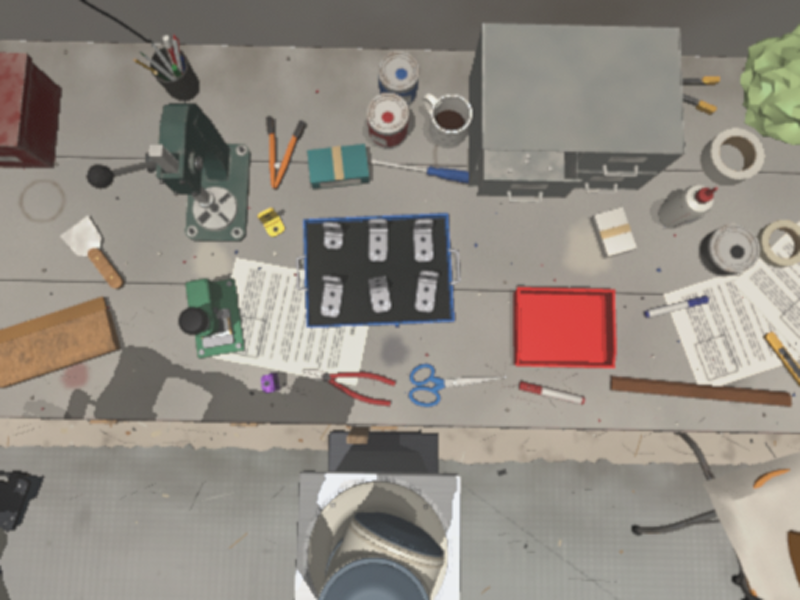

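View pics/side_b.png

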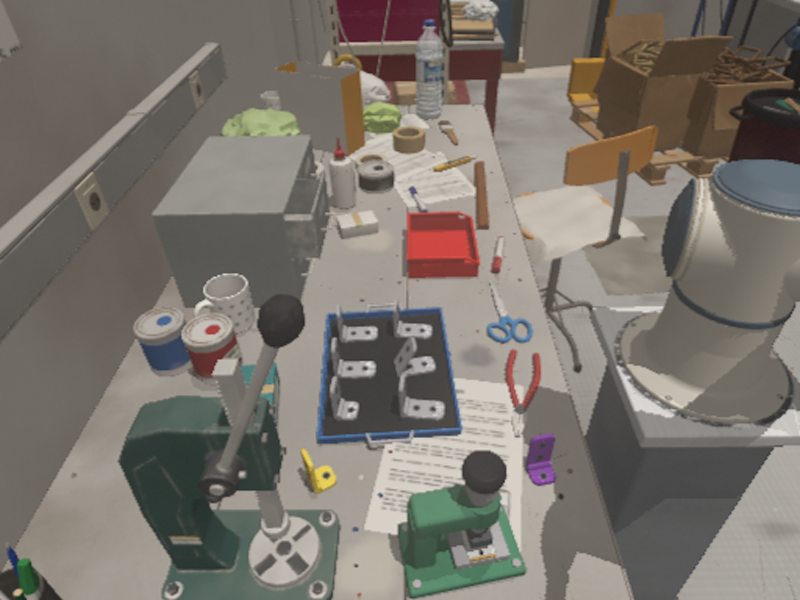

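Top view (800x600 scale): the short bracket is back-left at (333,235), the bent one front-middle at (379,293). The bin is at (565,327) and the stamp knob at (193,320). The side view agrees: short at (345,405), bent at (410,360) and knob at (484,470). Next I'll enlarge the key regions.

Run:
```python
from h import *
t=cv2.imread('pics/top.png');s=cv2.imread('pics/side.png')
c=lambda a,x,y,w,h,k:cv2.resize(a[y:y+h,x:x+w],None,fx=k,fy=k,interpolation=cv2.INTER_CUBIC)
m=np.zeros((600,800,3),np.uint8)
m[:300,:400]=c(t,195,135,100,75,4); m[:300,400:]=c(s,205,200,100,75,4)
m[300:,:400]=c(t,110,165,80,60,5); m[300:,400:]=c(s,250,270,100,75,4)
cv2.imwrite('pics/m1.png',m)
# bin, tray
T=load('top.npz'.replace('.npz','.npz'))
hsv=cv2.cvtColor(t,cv2.COLOR_BGR2HSV)
red=cv2.inRange(hsv,(0,180,120),(6,255,255))|cv2.inRange(hsv,(174,180,120),(180,255,255))
cs,_=cv2.findContours(red,0,2);cc=max(cs,key=cv2.contourArea);b=cv2.boxPoints(cv2.minAreaRect(cc));print('bin',[onz(T,*p,.05).round(3).tolist() for p in b])
bl=cv2.inRange(hsv,(100,120,60),(125,255,255));cs,_=cv2.findContours(bl,0,2);cc=max(cs,key=cv2.contourArea);b=cv2.boxPoints(cv2.minAreaRect(cc));print('tray',[onz(T,*p,.018).round(3).tolist() for p in b])
for n,p,z in(('short',(333,235),.01),('bent',(379,293),.01),('knob',(193,320),.186)): print(n,onz(T,p[0]/1.5625,p[1]/1.5625,z).round(3))
```

```text
bin [[0.395, -0.435, 0.05], [0.395, -0.435, 0.05], [0.395, -0.435, 0.05], [0.395, -0.435, 0.05]]
tray [[0.317, -0.036, 0.018], [0.37, -0.075, 0.018], [0.327, -0.135, 0.018], [0.274, -0.096, 0.018]]
short [0.63  0.105 0.01 ]
bent [0.511 0.008 0.01 ]
knob [0.432 0.328 0.186]
```

View pics/m1.png

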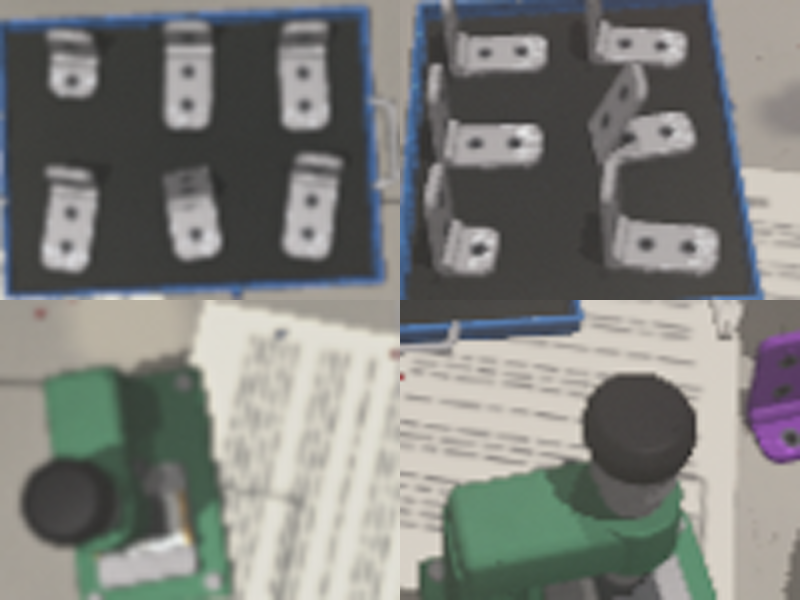

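Enlarged: in the top crop the short bracket has its upright's top edge at mid (72,34) and its toe at (72,97). The bent one has its leaning leg from heel (188,170) to tip (190,203) and its toe at (200,258). The knob's top face is at about (66,500) in the top crop and (638,408) in the side crop. I'll triangulate these and get the bin and tray from masks.

```bash
cat >> h.py <<'E'
def tri(d1,p1,d2,p2):
    o1,r1=ray(d1,*p1);o2,r2=ray(d2,*p2);r1=r1/np.linalg.norm(r1);r2=r2/np.linalg.norm(r2)
    s=np.linalg.lstsq(np.c_[r1,-r2],o2-o1,rcond=None)[0];a=o1+r1*s[0];b=o2+r2*s[1];return (a+b)/2,np.linalg.norm(a-b)
def toolmove(p,yaw,s=None):
    """row to reach point p, tool down, tool y = world (−sin yaw, cos yaw)"""
    s=s or read_state();R0=R.from_rotvec(s['tcp_rot']);Rt=R.from_matrix(np.c_[[-np.cos(yaw),-np.sin(yaw),0],[-np.sin(yaw),np.cos(yaw),0],[0,0,-1]])
    return (R0.inv().apply(np.asarray(p)-s['ee_pos'])*100).round(2),(R0.inv()*Rt).as_rotvec().round(3)
E
python3 - <<'E'
from h import *
T=load('top.npz');S=load('side.npz')
tp=lambda u,v:(195+u/4,135+v/4); sp=lambda u,v:(205+(u-400)/4,200+v/4)
print('short top',tri(T,tp(72,34),S,sp(437,170)));print('bent tip',tri(T,tp(190,203),S,sp(632,68)))
print('knob',tri(T,(110+66/5,165+(500-300)/5),S,(250+(638-400)/4,270+(408-300)/4)))
for n,p,z in(('short toe',(72,97),.01),('short top',(72,34),.074),('bent toe',(200,258),.01),('bent tip',(190,203),.065),('bent heel',(188,170),.007)):print(n,onz(T,*tp(*p),z).round(4))
hsv=cv2.cvtColor(cv2.imread('pics/top.png'),cv2.COLOR_BGR2HSV)
red=cv2.inRange(hsv,(0,150,90),(8,255,255))|cv2.inRange(hsv,(172,150,90),(180,255,255))
for m,z in((red,.05),(cv2.inRange(hsv,(100,130,60),(118,255,255)),.018)):
    cs,_=cv2.findContours(m,cv2.RETR_EXTERNAL,cv2.CHAIN_APPROX_NONE)
    for c in sorted(cs,key=cv2.contourArea)[-3:]:
        q=cv2.minAreaRect(c)
        if min(q[1])>40:print(q,[onz(T,*p,z)[:2].round(3).tolist() for p in cv2.boxPoints(q)])
print(toolmove((.35,.30,.32),0),toolmove((.56,.0,.32),0))
E
```

```text
short top (array([0.63465879, 0.10032655, 0.07593095]), np.float64(0.003089135284999965))
bent tip (array([0.51055936, 0.00641603, 0.07058352]), np.float64(0.005643983622637795))
knob (array([0.43119651, 0.33036584, 0.18191162]), np.float64(0.0005925580334377931))
short toe [0.6008 0.1049 0.01  ]
short top [0.6367 0.1005 0.074 ]
bent toe [ 0.4725 -0.0011  0.01  ]
bent tip [0.5085 0.0068 0.065 ]
bent heel [0.5437 0.0102 0.007 ]
((361.5, 209.0), (50.0, 63.0), 90.0) [[0.522, -0.264], [0.526, -0.46], [0.371, -0.456], [0.368, -0.263]]
(array([-25.97, -24.39,  -8.74]), array([-0.001, -0.   , -0.264])) (array([-54.07, -47.88,  -8.71]), array([-0.001, -0.   , -0.264]))
```

Everything agrees with the given sizes: the bin is 154x193 mm, centred at (0.447,-0.361), and the knob height came out at 0.182. The short bracket's grip point is (0.634,0.101,0.049) at yaw -0.11. The bent one's is (0.520,0.007,0.043) at yaw 0.155. I'll move above the short bracket, passing high over the stamp.

```bash
python3 -m pendant '-13 -12 -8.7 0 0 0 6; -26 -24.4 -8.7 0 0 -0.05 6; -26 -24.4 -8.7 0 0 -0.1 6; -26 -24.4 -8.7 0 0 -0.15 6; -26 -24.4 -8.7 0 0 -0.154 6; -26 -24.4 -8.7 0 0 -0.154 6; -26 -24.4 -8.7 0 0 -0.154 6; -26 -24.4 -8.7 0 0 -0.154 6; -26 -24.4 -8.7 0 0 -0.154 6; -58.5 -36.1 -3 0 0 -0.154 6; -58.5 -36.1 -3 0 0 -0.154 6; -58.5 -36.1 -3 0 0 -0.154 6' 30
python3 - <<'E'
from h import *
print(toolmove((.634,.101,.18),-.11))
E
```

```text
time: 1.1
ee_pos: [0.4527, 0.2278, 0.2996]
tcp_rot: [0.172, 3.136, 0.0]
ft_force: [1.0, 1.5, 0.5]
finger_gap: 0.662
finger_force: 0.0
(array([-19.41, -10.62,  11.97]), array([0.   , 0.001, 0.   ]))
```

```bash
python3 -m pendant '-19 -10.4 10 0 0 0 6; -19 -10.4 10 0 0 0 6; -19 -10.4 10 0 0 0 6; -19 -10.4 10 0 0 0 6; -19 -10.4 10 0 0 0 6; -19 -10.4 10 0 0 0 6; -19 -10.4 10 0 0 0 6; -19 -10.4 10 0 0 0 6; -19 -10.4 10 0 0 0 6; -19 -10.4 10 0 0 0 6; -19 -10.4 10 0 0 0 6'
python3 - <<'E'
from h import *
print(toolmove((.634,.101,.049),-.11))
d=snap('wrist','w1.png');print(d['pose'].round(3).tolist())
for p in((.634,.101,.049),(.634,.101,.074),(.601,.105,.01),(.52,.007,.043),(.51,.0068,.066),(.4725,-.001,.01)):print(proj(d,p).round(0))
E
```

```text
time: 2.02
ee_pos: [0.6285, 0.1061, 0.2003]
tcp_rot: [0.171, 3.136, 0.0]
ft_force: [0.7, 0.1, -0.1]
finger_gap: 0.658
finger_force: 0.0
(array([-0.59, -0.45, 15.13]), array([0.   , 0.001, 0.001]))
[[0.108, -0.96, -0.26, 0.555], [0.994, 0.104, 0.029, 0.114], [-0.0, -0.261, 0.965, 0.351], [0.0, 0.0, 0.0, 1.0]]
[248. 187.]
[248. 193.]
[248. 154.]
[151.  94.]
[140.  82.]
[146.  55.]
```

View pics/w1.png

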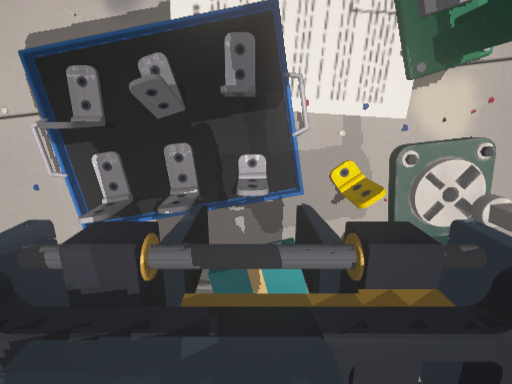

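The wrist view shows the short bracket with its toe at (254,154) and upright top at (252,191), squarely between the fingers. The bent one's leg runs from tip (150,78) to heel (167,113). Both sit about 4 mm further to +y than predicted, well inside the jaw clearance. I'll descend and grip across the width.

```bash
python3 -m pendant '-0.6 -0.25 4 0 0 0 6; -0.6 -0.25 8 0 0 0 6; -0.6 -0.25 11 0 0 0 6; -0.6 -0.25 13 0 0 0 6; -0.6 -0.25 14.3 0 0 0 6; -0.6 -0.25 15.1 0 0 0 6; -0.6 -0.25 15.1 0 0 0 6; -0.6 -0.25 15.1 0 0 0 2.5; -0.6 -0.25 15.1 0 0 0 2.5; -0.6 -0.25 15.1 0 0 0 2.5; -0.6 -0.25 15.1 0 0 0 2.5; -0.6 -0.25 15.1 0 0 0 2.5' 30
```

```text
time: 3.07
ee_pos: [0.6355, 0.1024, 0.0498]
tcp_rot: [0.172, 3.135, 0.001]
ft_force: [0.1, 2.6, 8.2]
finger_gap: 0.389
finger_force: 30.0
```

Gripped: the gap reads 35.5 mm, about the 36 mm leg width. I'll lift and carry it high to the bin.

```bash
python3 -m pendant '0 0 -2 0 0 0 2.5; 0 0 -5 0 0 0 2.5; 0 0 -9 0 0 0 2.5; 0 0 -13 0 0 0 2.5; 0 0 -15 0 0 0 2.5; 0 0 -15 0 0 0 2.5' 30
python3 - <<'E'
from h import *
print(toolmove((.45,-.40,.20),0), read_state()['finger_gap'])
E
```

```text
time: 3.57
ee_pos: [0.6368, 0.1022, 0.2041]
tcp_rot: [0.172, 3.129, 0.001]
ft_force: [-0.5, -0.4, -2.4]
finger_gap: 0.394
finger_force: 30.0
(array([ 13.07, -51.97,   0.24]), array([ 0.001,  0.008, -0.11 ])) 0.39413478233959875
```

```bash
python3 -m pendant '0.7 -3 0 0 0 0 2.5; 1.6 -6.5 0 0 0 -0.05 2.5; 2.6 -10.5 0 0 0 -0.11 2.5; 3.5 -14 0 0 0 -0.11 2.5; 4.5 -18 0 0 0 -0.11 2.5; 5.5 -22 0 0 0 -0.11 2.5; 6.5 -26 0 0 0 -0.11 2.5; 7.5 -30 0 0 0 -0.11 2.5; 8.5 -34 0 0 0 -0.11 2.5; 9.6 -38 0 0 0 -0.11 2.5; 10.6 -42 0 0 0 -0.11 2.5; 11.6 -46 0 0 0 -0.11 2.5' 30
python3 -m pendant '0.5 -2 0 0 0 0 2.5; 1 -4 0 0 0 0 2.5; 1.3 -5.5 0 0 0 0 2.5; 1.3 -5.5 0 0 0 0 2.5; 1.3 -5.5 0 0 0 0 2.5; 1.3 -5.5 0 0 0 0 2.5' 30
python3 - <<'E'
from h import *
print(toolmove((.45,-.403,.058),0))
d=snap('wrist','w2.png');snap('side','s2.png')
E
```

```text
time: 4.57
ee_pos: [0.4673, -0.3438, 0.1977]
tcp_rot: [0.0, -3.14, -0.002]
ft_force: [1.0, 0.2, -2.7]
finger_gap: 0.393
finger_force: 30.0
time: 5.07
ee_pos: [0.4559, -0.3965, 0.198]
tcp_rot: [0.001, -3.141, -0.002]
ft_force: [0.1, 0.3, -2.2]
finger_gap: 0.393
finger_force: 30.0
(array([ 0.58, -0.67, 14.  ]), array([ 0.001, -0.001,  0.   ]))
```

View pics/w2.png

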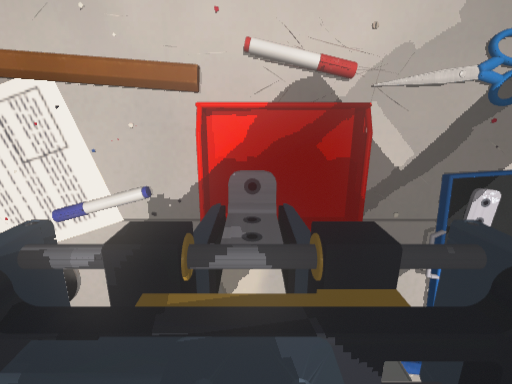

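The wrist view shows the short bracket held at (252,200) over the bin, with rim edges at columns 198 and 370. I'll check the bin centre in y from these before lowering.

Run:
```python
from h import *
d=load('w2.npz')
for p in((198,104),(370,104),):print(onz(d,*p,.037).round(3))
for p in((197,190),(367,190),):print(onz(d,*p,.05).round(3))
```

```text
[ 0.369 -0.456  0.037]
[ 0.368 -0.264  0.037]
[ 0.464 -0.46   0.05 ]
[ 0.464 -0.262  0.05 ]
```

```bash
python3 -m pendant '0.6 -0.35 4 0 0 0 2.5; 0.6 -0.35 8 0 0 0 2.5; 0.6 -0.35 11 0 0 0 2.5; 0.6 -0.35 12.5 0 0 0 2.5; 0.6 -0.35 13.4 0 0 0 2.5; 0.6 -0.35 14 0 0 0 2.5; 0.6 -0.35 14 0 0 0 2.5; 0.6 -0.35 14 0 0 0 2.5; 0.6 -0.35 14 0 0 0 5.2; 0.6 -0.35 14 0 0 0 5.2; 0.6 -0.35 14 0 0 0 5.2; 0.6 -0.35 14 0 0 0 5.2'
python3 -m pendant '0 0 -2 0 0 0 5.2; 0 0 -5 0 0 0 5.2; 0 0 -9 0 0 0 5.2; 0 0 -13 0 0 0 5.2; 0 0 -15 0 0 0 5.2; 0 0 -15 0 0 0 5.2'
python3 - <<'E'
from h import *
print(toolmove((.52,.010,.20),.155), read_state()['finger_gap'])
E
```

```text
time: 6.17
ee_pos: [0.4502, -0.4012, 0.0593]
tcp_rot: [-0.0, 3.141, -0.001]
ft_force: [-0.4, -0.5, 0.1]
finger_gap: 0.57
finger_force: 0.0
time: 6.67
ee_pos: [0.4515, -0.4027, 0.2141]
tcp_rot: [-0.0, 3.136, -0.01]
ft_force: [-0.2, -0.1, 0.8]
finger_gap: 0.567
finger_force: 0.0
(array([-6.85, 41.27,  1.2 ]), array([-0.007,  0.005, -0.155])) 0.5669376310784771
```

```bash
python3 -m pendant '-0.6 3.5 0 0 0 0 6; -1.2 7 0 0 0 0 6; -1.8 11 0 0 0 -0.05 6; -2.5 15 0 0 0 -0.1 6; -3.2 19 0 0 0 -0.155 6; -3.8 23 0 0 0 -0.155 6; -4.5 27 0 0 0 -0.155 6; -5.2 31 0 0 0 -0.155 6; -5.8 35 0 0 0 -0.155 6; -6.4 38.5 0 0 0 -0.155 6; -6.8 41 0 0 0 -0.155 6; -6.8 41 0 0 0 -0.155 6'
python3 -m pendant '0 0 0 0 0 0 6; 0 0 0 0 0 0 6; 0 0 0 0 0 0 6'
python3 - <<'E'
from h import *
print(toolmove((.52,.010,.043),.155))
d=snap('wrist','w3.png')
for p in((.52,.010,.043),(.51,.009,.066),(.4725,.002,.01)):print(proj(d,p).round(0))
E
```

```text
time: 7.67
ee_pos: [0.518, 0.0132, 0.2084]
tcp_rot: [-0.249, 3.132, 0.002]
ft_force: [-0.4, -0.3, 0.0]
finger_gap: 0.661
finger_force: 0.0
time: 7.92
ee_pos: [0.5177, 0.0082, 0.2085]
tcp_rot: [0.242, -3.132, 0.0]
ft_force: [0.3, -0.7, 0.5]
finger_gap: 0.661
finger_force: 0.0
(array([-0.26,  0.15, 16.55]), array([-0.   , -0.   , -0.001]))
[253. 182.]
[253. 178.]
[252. 139.]
```

View pics/w3.png

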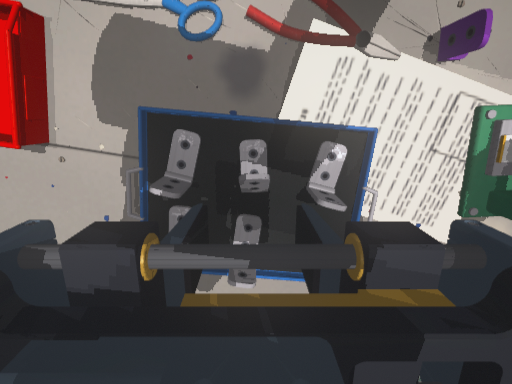

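The bent bracket's toe is at (253,140) and its tip at (254,177), within 1-2 px of the prediction and aligned between the fingers. I'll descend and grip.

```bash
python3 -m pendant '-0.25 0.15 4 0 0 0 6; -0.25 0.15 8 0 0 0 6; -0.25 0.15 12 0 0 0 6; -0.25 0.15 14 0 0 0 6; -0.25 0.15 15.5 0 0 0 6; -0.25 0.15 16.5 0 0 0 6; -0.25 0.15 16.5 0 0 0 6; -0.25 0.15 16.5 0 0 0 2.5; -0.25 0.15 16.5 0 0 0 2.5; -0.25 0.15 16.5 0 0 0 2.5; -0.25 0.15 16.5 0 0 0 2.5; -0.25 0.15 16.5 0 0 0 2.5' 30
python3 -m pendant '0 0 -2 0 0 0 2.5; 0 0 -5 0 0 0 2.5; 0 0 -9 0 0 0 2.5; 0 0 -13 0 0 0 2.5; 0 0 -15.5 0 0 0 2.5; 0 0 -15.5 0 0 0 2.5; 0 0 -15.5 0 0 0 2.5'
python3 - <<'E'
from h import *
print(toolmove((.462,-.320,.20),0), read_state()['finger_gap'])
E
```

```text
time: 8.97
ee_pos: [0.5207, 0.011, 0.0446]
tcp_rot: [-0.243, 3.13, -0.0]
ft_force: [-1.3, 0.3, 9.3]
finger_gap: 0.389
finger_force: 30.0
time: 9.55
ee_pos: [0.5207, 0.011, 0.2001]
tcp_rot: [-0.244, 3.129, -0.001]
ft_force: [0.4, -0.7, -3.3]
finger_gap: 0.393
finger_force: 29.9
(array([ 10.92, -31.79,  -0.  ]), array([-0.001,  0.003,  0.155])) 0.39324511844148075
```

```bash
python3 -m pendant '1 -3 0 0 0 0 2.5; 2.2 -6.4 0 0 0 0.05 2.5; 3.4 -10 0 0 0 0.1 2.5; 4.8 -14 0 0 0 0.155 2.5; 6.1 -17.8 0 0 0 0.155 2.5; 7.4 -21.5 0 0 0 0.155 2.5; 8.8 -25.5 0 0 0 0.155 2.5; 10 -29 0 0 0 0.155 2.5; 10.9 -31.7 0 0 0 0.155 2.5; 10.9 -31.7 0 0 0 0.155 2.5; 10.9 -31.7 0 0 0 0.155 2.5; 10.9 -31.7 0 0 0 0.155 2.5'
python3 - <<'E'
from h import *
print(toolmove((.462,-.320,.058),0))
d=snap('wrist','w4.png')
E
```

```text
time: 10.55
ee_pos: [0.4608, -0.3182, 0.1973]
tcp_rot: [-0.0, -3.14, -0.003]
ft_force: [-0.5, 1.0, -2.4]
finger_gap: 0.392
finger_force: 29.9
(array([-0.15, -0.2 , 13.93]), array([ 0.002, -0.002, -0.   ]))
```

View pics/w4.png

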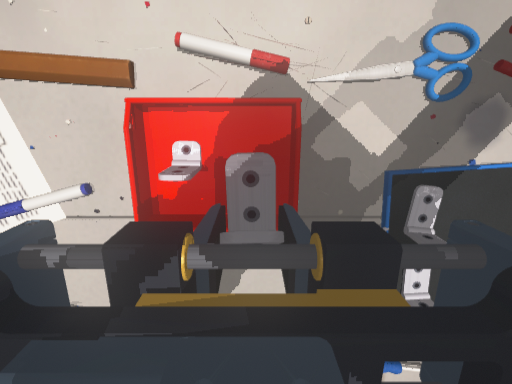

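The short bracket stands in the bin at (185,160), and the bent one hangs at (250,195) over the free half. I'll lower and release.

```bash
python3 -m pendant '-0.1 -0.1 4 0 0 0 2.5; -0.1 -0.1 8 0 0 0 2.5; -0.1 -0.1 11 0 0 0 2.5; -0.1 -0.1 12.8 0 0 0 2.5; -0.1 -0.1 13.7 0 0 0 2.5; -0.1 -0.1 14.3 0 0 0 2.5; -0.1 -0.1 14.5 0 0 0 2.5; -0.1 -0.1 14.5 0 0 0 2.5; -0.1 -0.1 14.5 0 0 0 5.2; -0.1 -0.1 14.5 0 0 0 5.2; -0.1 -0.1 14.5 0 0 0 5.2; -0.1 -0.1 14.5 0 0 0 5.2'
python3 -m pendant '0 0 -2 0 0 0 5.2; 0 0 -5 0 0 0 5.2; 0 0 -9 0 0 0 5.2; 0 0 -13 0 0 0 5.2; 0 0 -17 0 0 0 5.2; 0 0 -21 0 0 0 5.2; 0 0 -24 0 0 0 5.2; 0 0 -24 0 0 0 2; 0 0 -24 0 0 0 0; 0 0 -24 0 0 0 0; 0 0 -24 0 0 0 0; 0 0 -24 0 0 0 0'
python3 - <<'E'
from h import *
print(toolmove((.431,.330,.28),0), read_state()['finger_gap'])
E
```

```text
time: 11.6
ee_pos: [0.4627, -0.3204, 0.0542]
tcp_rot: [-0.0, 3.141, -0.001]
ft_force: [-0.1, 1.1, -0.3]
finger_gap: 0.57
finger_force: 0.0
time: 12.6
ee_pos: [0.462, -0.3197, 0.2924]
tcp_rot: [0.0, -3.14, -0.002]
ft_force: [0.5, 0.8, -0.6]
finger_gap: 0.234
finger_force: 0.0
(array([ 3.08, 64.97,  1.34]), array([ 0.001, -0.002,  0.   ])) 0.23363993177840378
```

```bash
python3 -m pendant '0.2 3.5 0 0 0 0 0; 0.4 7 0 0 0 0 0; 0.6 11 0 0 0 0 0; 0.8 15 0 0 0 0 0; 1 19 0 0 0 0 0; 1.2 23 0 0 0 0 0; 1.4 27 0 0 0 0 0; 1.6 31 0 0 0 0 0; 1.8 35 0 0 0 0 0; 2 39 0 0 0 0 0; 2.2 43 0 0 0 0 0; 2.4 47 0 0 0 0 0'
python3 -m pendant '0.2 3.5 0 0 0 0 0; 0.3 7 0.5 0 0 0 0; 0.5 11 1 0 0 0 0; 0.6 15 1.3 0 0 0 0; 0.6 17.8 1.3 0 0 0 0; 0.6 17.8 1.3 0 0 0 0; 0.6 17.8 1.3 0 0 0 0; 0.6 17.8 1.3 0 0 0 0; 0.6 17.8 1.3 0 0 0 0'
python3 - <<'E'
from h import *
print(toolmove((.431,.330,.21),0), read_state()['finger_gap'])
d=snap('wrist','w5.png');t=snap('top','t5.png');s=snap('side','s5.png')
for p in((.431,.330,.186),):print(proj(d,p),proj(t,p),proj(s,p))
m=np.zeros((600,800,3),np.uint8)
m[:300,:400]=cv2.resize(d['pixels'][:,:,::-1],(400,300))
m[:300,400:]=cv2.resize(t['pixels'][:,:,::-1][130:238,180:324],(400,300))
m[300:,:400]=cv2.resize(s['pixels'][:,:,::-1][120:288,195:419],(400,300))
m[300:,400:]=cv2.resize(s['pixels'][:,:,::-1][230:350,230:390],(400,300))
cv2.imwrite('pics/m5.png',m)
E
```

```text
time: 13.6
ee_pos: [0.4375, 0.1518, 0.293]
tcp_rot: [0.0, -3.14, 0.0]
ft_force: [1.6, -0.1, 0.3]
finger_gap: 0.007
finger_force: 0.0
time: 14.35
ee_pos: [0.4322, 0.3269, 0.2803]
tcp_rot: [-0.001, -3.141, 0.001]
ft_force: [0.3, 0.4, -0.5]
finger_gap: 0.003
finger_force: 0.0
(array([0.12, 0.31, 7.03]), array([-0.001, -0.001, -0.001])) 0.0032470861649946613
[254.84064017 195.10200214] [122.83983614 205.03475106] [309.57712253 295.39401252]
```

View pics/m5.png

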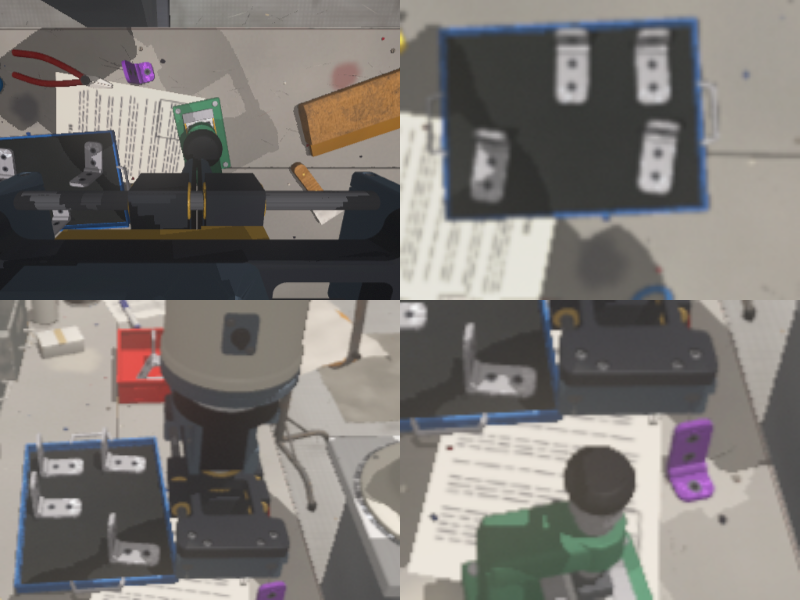

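Top crop: the four good brackets stand undisturbed, and the bent and short places are empty. Side crop: metal shows in the bin at (150,362), partly hidden by the arm. Wrist crop: the knob is centred at (203,143), under the shut fingers. I'll confirm the bin contents by mask, then start down.

```bash
python3 - <<'E'
from h import *
t=load('t5.npz');g=cv2.cvtColor(t['pixels'],cv2.COLOR_RGB2HSV)[188:230,332:391]
m=(g[...,1]<90).astype(np.uint8)
n,_,st,c=cv2.connectedComponentsWithStats(m)
for i in range(1,n):
    if st[i,4]>15: print(st[i],onz(t,c[i][0]+332,c[i][1]+188,.02).round(3))
E
python3 -m pendant '0.1 0.4 2 0 0 0 0; 0.1 0.4 4 0 0 0 0; 0.1 0.4 5.5 0 0 0 0; 0.1 0.4 6.5 0 0 0 0; 0.1 0.4 7 0 0 0 0; 0.1 0.4 7.2 0 0 0 0; 0.1 0.4 7.2 0 0 0 0; 0.1 0.4 7.2 0 0 0 0; 0.1 0.4 7.2 0 0 0 0; 0.1 0.4 7.2 0 0 0 0'
```

```text
[  8  10  16  22 271] [ 0.451 -0.322  0.02 ]
[ 34  18  17  14 165] [ 0.439 -0.403  0.02 ]
time: 15.33
ee_pos: [0.4315, 0.3321, 0.2092]
tcp_rot: [-0.0, 3.141, 0.001]
ft_force: [0.0, -0.7, 0.5]
finger_gap: 0.005
finger_force: 0.0
```

Both scrap brackets are inside the bin. Now I'll press slowly.

```bash
python3 -m pendant '0 0 0.3 0 0 0 0; 0 0 0.6 0 0 0 0; 0 0 0.8 0 0 0 0; 0 0 1 0 0 0 0; 0 0 1.2 0 0 0 0; 0 0 1.2 0 0 0 0; 0 0 1.2 0 0 0 0'; python3 -m pendant '0 0 0.15 0 0 0 0; 0 0 0.3 0 0 0 0; 0 0 0.45 0 0 0 0; 0 0 0.45 0 0 0 0; 0 0 0.45 0 0 0 0'
```

```text
time: 15.92
ee_pos: [0.4315, 0.332, 0.1966]
tcp_rot: [-0.0, 3.141, 0.0]
ft_force: [1.6, 1.0, 4.2]
finger_gap: 0.005
finger_force: 2.2
time: 16.33
ee_pos: [0.4316, 0.3321, 0.1925]
tcp_rot: [-0.0, 3.141, 0.001]
ft_force: [1.1, 0.4, 10.6]
finger_gap: 0.006
finger_force: 4.9
```

```bash
python3 -m pendant '0 0 0.15 0 0 0 0; 0 0 0.3 0 0 0 0; 0 0 0.4 0 0 0 0; 0 0 0.4 0 0 0 0; 0 0 0.4 0 0 0 0'; python3 -m pendant '0 0 0.1 0 0 0 0; 0 0 0.15 0 0 0 0; 0 0 0.15 0 0 0 0; 0 0 0.15 0 0 0 0'
```

```text
time: 16.75
ee_pos: [0.4316, 0.3321, 0.1887]
tcp_rot: [-0.0, 3.141, 0.001]
ft_force: [-0.1, 0.3, 12.0]
finger_gap: 0.004
finger_force: 6.3
time: 17.08
ee_pos: [0.4316, 0.3322, 0.1873]
tcp_rot: [-0.0, 3.141, 0.001]
ft_force: [-0.2, 0.0, 12.9]
finger_gap: 0.006
finger_force: 6.8
```

```bash
python3 -m pendant '0 0 0.1 0 0 0 0; 0 0 0.1 0 0 0 0; 0 0 0.1 0 0 0 0'; python3 -m pendant '0 0 0.1 0 0 0 0; 0 0 0.1 0 0 0 0; 0 0 0.1 0 0 0 0'
```

```text
time: 17.33
ee_pos: [0.4318, 0.3322, 0.1868]
tcp_rot: [-0.0, 3.14, 0.002]
ft_force: [-1.9, -1.2, 22.2]
finger_gap: 0.008
finger_force: 10.9
time: 17.58
ee_pos: [0.432, 0.3323, 0.1867]
tcp_rot: [-0.0, 3.139, 0.002]
ft_force: [-5.1, -3.6, 36.1]
finger_gap: 0.009
finger_force: 17.9
```

Solid second stop: the force jumped from 13 to 36 N with no further travel. I'll release slowly, then retract.

```bash
python3 -m pendant '0 0 -0.3 0 0 0 0; 0 0 -0.6 0 0 0 0; 0 0 -1 0 0 0 0; 0 0 -1.4 0 0 0 0; 0 0 -1.8 0 0 0 0; 0 0 -2.4 0 0 0 0; 0 0 -4 0 0 0 0; 0 0 -7 0 0 0 0; 0 0 -10 0 0 0 0; 0 0 -10 0 0 0 0; 0 0 -10 0 0 0 0; 0 0 -10 0 0 0 0'
python3 - <<'E'
from h import *
d=snap('wrist','w6.png');t=snap('top','t6.png');s=snap('side','s6.png')
m=np.zeros((600,800,3),np.uint8)
m[:300,:400]=cv2.resize(s['pixels'][:,:,::-1][230:350,230:390],(400,300))
m[:300,400:]=cv2.resize(t['pixels'][:,:,::-1][150:258,270:414],(400,300))
m[300:,:400]=cv2.resize(t['pixels'][:,:,::-1][130:238,180:324],(400,300))
m[300:,400:]=cv2.resize(d['pixels'][:,:,::-1],(400,300))
cv2.imwrite('pics/m6.png',m)
E
```

```text
time: 18.58
ee_pos: [0.4307, 0.3316, 0.284]
tcp_rot: [0.0, -3.141, 0.001]
ft_force: [0.0, -0.2, 0.0]
finger_gap: 0.008
finger_force: 0.0
```

View pics/m6.png

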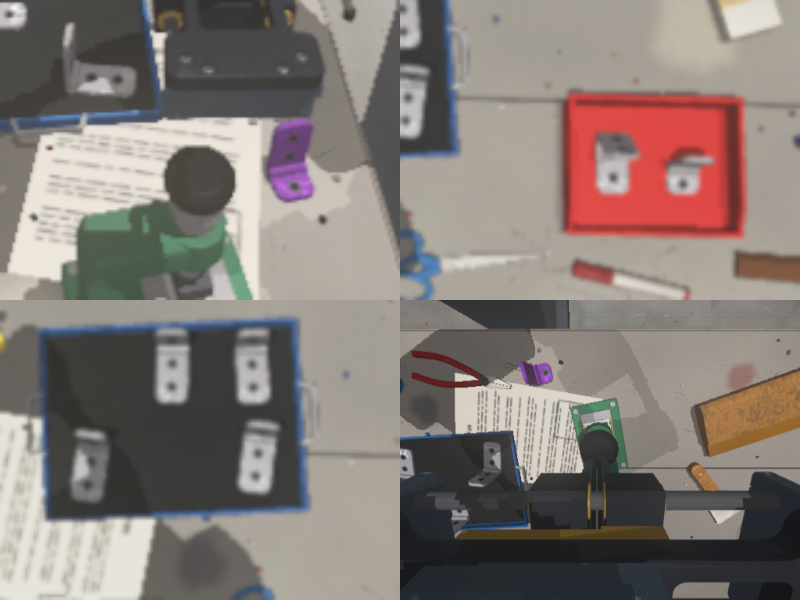

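The knob is back up at (200,180) in the side crop. Both scrap brackets are in the bin at (617,162) and (688,172), the four good ones are in place, and the robot is clear of everything.

```bash
python3 -c "
from workcell import job_done;print(job_done())"
```

```text
the job is handed in; nothing more can be done
None
```

The bent and short brackets are both in the red bin and the four good ones stand untouched. After that I pressed the stamp to its solid second stop (about 36 N, no further travel), let it spring back up, and handed the job in after about 19 s of robot time.

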